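# Slide the scraps tray home under the chopping board

## Robot

A 6-joint arm with a two-finger parallel gripper is mounted at the origin on a cart in front of the work surface, level with it; the furniture and walls round the work are solid. World frame = base frame: x ahead of the robot, y to its left, z up, the work surface at z = 0. Lengths are in m, angles in rad, forces in N, time in s.
With the tool pointing down it reaches from about 0.3 to 0.775 m from the base axis. Payload 14.6 kg.
Tool frame: the origin (TCP) lies midway between the tips of the shut fingers; the grasp point (between the pads) lies 19 mm behind it (ctrl.grip_depth is the z of the grasp point in the tool frame, in m); z points along the fingers, y is the line along which they close (so a half turn about z gives the same grasp; the last joint's range is limited). The gripper opens to 94 mm and grips with 3 to 60 N. Pads are 16 mm wide; open, the fingers measure 119 mm over their backs; the gripper's body (75 mm by 177 mm) begins 78 mm behind the grasp point.
Start: joints at [-1.252, 0.3, 1.521, -0, 1.321, -0.067], TCP at [0.207, -0.51, 0.205] pointing down, gripper open.
Joint ranges: [-3.03, 3.03], [-0.79, 2.21], [0.23, 2.52], [-1.04, 4.18], [0, 3.07], [-2.55, 2.55]. Speed limits (rad/s): [2.22, 2.22, 2.57, 3.14, 3.14, 3.14].

## Interface

Orientations are given as [roll, pitch, yaw] about the fixed x, y, z axes, in that order (R = Rz(yaw) Ry(pitch) Rx(roll)).
In Python, from station import ctrl gives the robot as it stands. The module is installed in compiled form; this text tells all that it offers.
- The arm moves only by the tool carry_out, never from a script. Its argument "commands" is a list of rows, each a list of 3 entries, a list of its own where there are three numbers: the closure, from 0 (fully open) to 1 (shut), then the shift along the tool's x, y, z in mm, then the turn, a rotation vector about the tool's x, y, z in rad. In form: [[gripper, [tx, ty, tz], [wx, wy, wz]], ...]. A call has 1 to 10 rows; each row shifts and turns the commanded pose from where the row before left it, along the tool's axes as they then stand; what a row does not reach is not made up. A row lasts 1/8 s, in which the tool goes at most 62.5 mm and 10.7 degrees, less where a joint would pass 70% of its speed; a pose out of reach is approached as far as the arm can. A call with a gripper value outside its range is refused whole. The fingers move at their own pace and stop on an object; "squeeze" is the grip in N (left out, the last holds). Time passes only in rows, so rows that do not move let the fingers close. It gives the time, the measured TCP pose, the force, the opening and the grip force at its end, in the units of the state.
- ctrl.get_obs(): the state, without advancing time (a new reading comes with each control period).
- ctrl.camera(name): name is "side" or "top"; returns a dict with "img" (420x560x3 uint8, blue, green, red), "camera_matrix" (3x3 intrinsics, pixels), "k1" (the pictures are not rectified: a ray, as slopes to the right and down, at radius r is drawn at 1 + k1 r^2 times it, then the intrinsics apply), "rvec" (rotation vector, rad) and "tvec" (3), from world to camera coordinates, as OpenCV has them. Camera axes: x right, y down, z forward; pixel columns grow to the right and rows downward; lengths in m; the calibration is good to about 2 mm. A picture is of the moment at which its call begins. There is no depth.
- ctrl.hand_in(): hands the job in; it is judged then, once.
Trained networks look in the newest picture that a camera, given by its name, has taken for a name from the list of things; names that differ only in an ending like _2 or _b are one class to them, and where a whole thing is asked for, a point or a joint stands for the part that bears it (a point fixed in the world has none). Each returns a list of dicts, best first, with "score" (0 to 1); they miss things now and then, are a little off and sometimes report something else, mostly with a low value. They report only what shows in the picture. A call takes as long as a camera call. They do not tell look-alikes from the thing itself.
- ctrl.outline_of(thing, camera): "region" (420x560 bool, what is visible of it).
- ctrl.place_of(thing, camera): "at" ([x, y, z] in m, in world coordinates, good to about 4 mm: a listed point, or the origin of a listed thing).
The state is a dict: "time_s": time; "qpos": joint angles; "joint_vel": joint speeds; "tau": joint torques, N m; "ee_pos": TCP position; "eef_rot": TCP orientation; "force": force on the tool from outside, world axes, zero at the start; "moment": the same for the moment, N m; "grip_width": finger opening in m; "grip_force": force on a finger pad.
Only numpy, scipy, OpenCV 4.12 (cv2) and the standard library are available. Lean on these libraries where they do the work, as an engineer would, in place of code of your own. Each camera call takes 0.05 s, during which the arm holds its last target. There are 200 camera calls.

## Task

The raised chopping board has two tray bays side by side underneath it; the left one is filled and the right one is empty, with a jam jar standing in front of it. First push the jar to the right along the worktop, wholly past the right-hand end of the board, then push the loose white tray across to the empty bay and in between its two wooden panels, fully home against the stop so that its front is level with the left tray's. Do it all by pushing along the worktop: jar and tray stay upright and are never lifted, and everything else stays where it is.

Things in the scene. Friction and masses are not known exactly. Their poses are not given: they have to be found in the camera images.
- stand: Fixed raised wooden chopping board, 240 deep (x) by 340 wide (y), top 78 mm above the worktop, underside 56 mm, on three upright panels 16 mm thick (both ends and middle). Origin on the worktop under its middle; x points away from the robot, into the bays; y left. Front edge at x = -120 mm, panels' rounded noses begin at -116. A fixed tray like the loose one fills the left bay, its front at x = -128 mm.
- bay (a point): Middle of the empty right bay's mouth, on the worktop below the board's front edge; axes as the stand's (y = -79 mm in its frame). The bay is 142 mm wide between its panels, 3 mm more than the tray on either side, and 122 mm deep from here to the cross rail that is its stop. On the back half of the board above lie a garlic bulb (56 mm high) and a peeler.
- home (a point): Where the tray's origin lies when it is fully home (back end on the stop, front 8 mm out of the board's edge, level with the left tray): x = -63, y = -79 mm in the stand's frame, on the worktop; same axes.
- tray: Loose open tray, white plastic, 130 deep (x) by 136 wide (y) by 44 mm high, walls 4 mm, upright corners rounded to 12 mm, about 0.35 kg. Origin in the middle of its underside; x points to its back end, which enters first. The front wall (x = -65 mm) has a finger notch 60 mm wide in its top, 28 mm high below it. Starts on the worktop before the left bay, up to 20 degrees askew to the stand.
- jar: Glass jam jar with a grey metal lid, 70 mm across and 85 mm high, about 0.3 kg, standing in front of the empty bay. Origin at the middle of its underside. It slides upright when pushed low down (within 40 mm of the worktop).
- pepper_mill: Dark wooden pepper mill, 58 mm across and 170 mm high, loose, standing left of the board; bystander. Origin at its underside.
- mug: White dotted mug, 82 mm across and 91 mm high (114 mm with handle), loose, standing well to the right; bystander. Origin at its underside.
- lemon: Lemon, 71 x 53 x 51 mm, loose, lying to the right of the board; bystander. Origin at its underside.
- teaspoon: Steel teaspoon, 130 x 27 x 11 mm, loose on the worktop at the right; bystander. Origin at its underside.
Mind the look-alikes: they are no part of the job. Leave any turquoise look-alike of the jar alone.

How it is judged:
On the way, in this order (a step that is already met when the one before it is completed fails the run):
1. the jar stands past the right-hand end of the board (y of jar in the frame of stand below -0.195 m and angle between jar's own z axis and vertical below 0.1 rad and height (world z) of jar below 0.006 m), for 0.2 s.
2. the tray is pushed fully home in the right bay (x of tray in the frame of stand above -0.069 m and horizontal distance between tray and home below 0.009 m), for 0.2 s.
At the end, for the whole second after the job is handed in: Tray in the right bay, at most 6 mm short of the stop, within 6 mm of the bay's axis, flat on the worktop, at rest; jar upright on the worktop, at rest, its middle at least 195 mm right of the board's middle (the board ends at 170 mm) (all of step 1 and x of tray in the frame of stand between -0.069 and -0.055 m and y of tray in the frame of stand between -0.085 and -0.073 m and angle between the x axis of tray and the x axis of stand, either way round below 0.08 rad and height (world z) of tray below 0.006 m and linear speed of each of tray, jar below 0.02 m/s); the robot touches nothing.
It fails at once if the tray is lifted or tipped up (height (world z) of tray above 0.012 m or angle between tray's own z axis and vertical above 0.15 rad).
It fails at once if the jar is lifted or tipped (height (world z) of jar above 0.012 m or angle between jar's own z axis and vertical above 0.3 rad).
It fails at once if a bystander is moved more than 30 mm (distance of any of pepper_mill, mug, lemon, teaspoon from where it was at the start of the episode above 0.03 m).
It also fails if it takes over 72 s, if anything falls off the work surface, if the arm or the gripper's body presses on something with over 40 N, if the wrist force passes 120 N, or if a joint passes its speed limit or range.

## Working session

There is one attempt and no reset: what is moved stays moved. The work goes in short steps, Python scripts to look and compute and a tool call to move; the robot and the scene stay as the last step left them, time stands still between calls to the robot, and variables do not carry over. Pictures are saved under pics/ and viewed, at most 10 in all, crops included, and the job is handed in when it is done.

Besides the shell and the picture viewer there is one more tool, called after "Emit:" as a command line: name --argument value ..., lists and objects as JSON in quotes. carry_out: Moves the arm, as the interface text tells. Its arguments: {"type":"object","properties":{"commands":{"type":"array","items":{"type":"array"}},"squeeze":{"type":"number"}},"required":["commands"]}

```bash
mkdir -p pics; python3 - <<'E'
from station import ctrl
import cv2, numpy as np
for c in ("top","side"):
    d=ctrl.camera(c); cv2.imwrite(f"pics/{c}0.png",d["img"])
    for t in ("stand","bay","home","tray","jar","pepper_mill","mug","lemon","teaspoon"):
        print(c,t,[(np.round(r["at"],3).tolist(),round(r["score"],2)) for r in ctrl.place_of(t,c)][:3])
o=ctrl.get_obs(); print(o)
E
```

```text
top stand [([0.779, 0.07, 0.001], 0.94), ([0.522, 0.194, -0.004], 0.58)]
top bay []
top home []
top tray [([0.521, 0.195, -0.006], 0.84)]
top jar [([0.567, -0.044, -0.0], 0.93), ([0.718, -0.187, -0.001], 0.78)]
top pepper_mill [([0.696, 0.386, -0.004], 0.83)]
top mug []
top lemon []
top teaspoon []
side stand [([0.781, 0.067, -0.0], 0.85)]
side bay [([0.524, 0.19, -0.003], 0.46)]
side home []
side tray [([0.522, 0.192, 0.0], 0.64)]
side jar [([0.722, -0.191, -0.004], 0.95), ([0.567, -0.041, 0.002], 0.84)]
side pepper_mill []
side mug [([0.526, -0.444, 0.004], 0.69), ([0.434, -0.33, -0.002], 0.47)]
side lemon [([0.671, -0.354, -0.003], 0.54)]
side teaspoon [([0.568, -0.04, 0.002], 0.7), ([0.434, -0.33, -0.002], 0.63)]
{'time_s': 1.0, 'qpos': array([-1.25162285e+00,  2.99909363e-01,  1.52101321e+00,  3.46598351e-05,
        1.32071238e+00, -6.66150509e-02]), 'joint_vel': array([-1.06507521e-03, -7.82856584e-04,  5.29006171e-05, -2.13819444e-03,
       -4.82043394e-04, -2.03573634e-03]), 'tau': array([-2.50588258e-03, -5.31659424e+01, -3.52913082e+01,  7.07600894e-02,
        2.12272815e-02, -3.70761256e-05]), 'ee_pos': array([ 0.20695173, -0.50955955,  0.20543485]), 'eef_rot': array([-3.14155269e+00, -3.63223161e-05,  3.85779952e-01]), 'force': array([-0.66554944, -0.3139282 , -0.95126407]), 'moment': array([ 0.03265388,  0.02115681, -0.03459407]), 'grip_force': 0.0, 'grip_width': 0.09430768858208463}
```

View pics/top0.png

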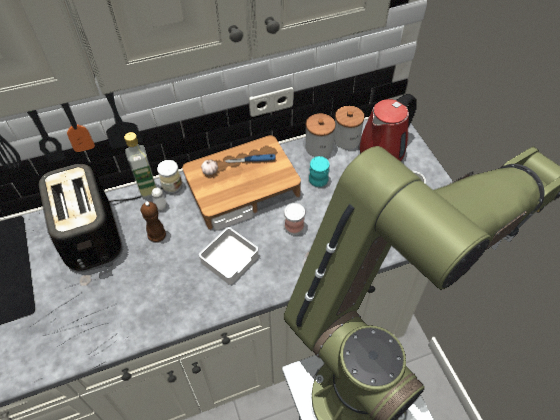

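View pics/side0.png

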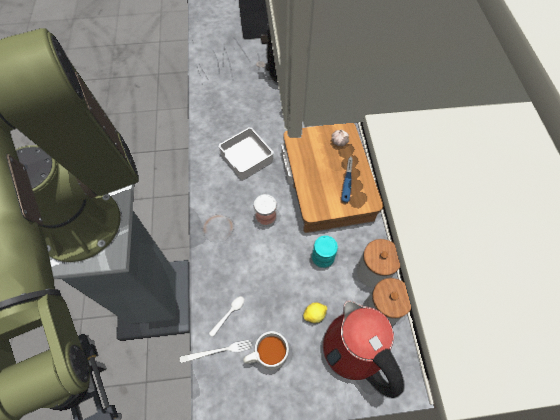

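The pictures show the board (top view, ~240,180), the loose tray (228,255) and the jar (294,218). The turquoise look-alike is at (319,170), and the lemon, mug and spoon appear at the right in the side view. Next I fit the yaw of the stand and tray from their outlines.

```bash
cat > h.py <<'E'
from station import ctrl
import cv2, numpy as np
from scipy.optimize import minimize
def proj(d,P):
    k=np.array([d["k1"],0,0,0,0.])
    return cv2.projectPoints(np.float64(P),d["rvec"],d["tvec"],d["camera_matrix"],k)[0][:,0]
def box(lx,ly,z0,z1): return np.array([[sx*lx/2,sy*ly/2,z] for sx in(-1,1) for sy in(-1,1) for z in(z0,z1)])
def rbox(lx,ly,z0,z1,r):
    a=np.linspace(0,2*np.pi,33)
    return np.array([[sx*(lx/2-r)+r*np.cos(t),sy*(ly/2-r)+r*np.sin(t),z] for sx in(-1,1) for sy in(-1,1) for t in a for z in(z0,z1)])
def place(B,p):
    c,s=np.cos(p[2]),np.sin(p[2]); return B@np.array([[c,-s,0],[s,c,0],[0,0,1]]).T+[p[0],p[1],0]
def look(cams=("top","side")): return {c:ctrl.camera(c) for c in cams}
def region(thing,c,near):
    pl=[r["region"] for r in ctrl.outline_of(thing,c)]
    return pl
def mask(d,B,p):
    q=proj(d,place(B,p)); m=np.zeros((840*2,560*4),np.uint8)
    h=cv2.convexHull(np.float32(q)); m=np.zeros((1680,2240),np.uint8)
    cv2.fillConvexPoly(m,np.int32(np.round((h+.5)*4*16)),255,shift=4)
    return cv2.resize(m,(560,420),interpolation=cv2.INTER_AREA)/255.
def fit(views,B,p0,lim=None):
    # views: list of (cam dict, region)
    f=lambda p:sum(np.abs(mask(d,B,p)-R).sum()/R.sum() for d,R in views)
    best=None
    for y in p0[2]:
        s=np.array([p0[0],p0[1],y]); S=np.vstack([s,s+[.01,0,0],s+[0,.01,0],s+[0,0,.08]])
        r=minimize(f,s,method="Nelder-Mead",options=dict(initial_simplex=S,xatol=2e-4,fatol=1e-4,maxiter=150))
        if best is None or r.fun<best.fun: best=r
    return best.x,best.fun
def pick(thing,c,d,p):
    u=proj(d,[[p[0],p[1],.03]])[0]
    L=[r["region"] for r in ctrl.outline_of(thing,c)]
    L=[R for R in L if np.hypot(*(np.argwhere(R).mean(0)[::-1]-u))<40]
    return L[0] if L else None
TRAY=rbox(.130,.136,0,.044,.012)
def fit_thing(thing,B,p0,V):
    out={}
    vs=[]
    for c,d in V.items():
        R=pick(thing,c,d,p0)
        if R is None: print(thing,c,"none"); continue
        vs.append((d,R.astype(float))); out[c]=fit([vs[-1]],B,p0)
    if len(vs)>1: out["both"]=fit(vs,B,p0)
    for k,v in out.items(): print(thing,k,np.round(v[0],4),round(v[1],3))
    return out
E
python3 - <<'E'
from h import *
V=look()
ys=[-.2,0.1,.3]
fit_thing("stand",box(.24,.34,.0,.078),[.78,.068,ys],V)
fit_thing("tray",TRAY,[.522,.193,[-.2,.1,.4,.7]],V)
# board top corner edges check: draw later
E
```

```text
stand top [0.7786 0.0658 0.0859] 0.108
stand side [0.7767 0.0708 0.0761] 0.09
stand both [0.7779 0.0673 0.0868] 0.202
tray top [0.5239 0.1911 0.5182] 0.066
tray side [0.5251 0.1922 0.5234] 0.048
tray both [0.5249 0.1913 0.5167] 0.118
```

```bash
python3 - <<'E'
from h import *
V=look()
ims=[]
for c,p,(x,y) in (("top",(.778,.067,.087),(170,120)),("side",(.778,.067,.087),(210,100))):
    d=V[c]; im=cv2.resize(d["img"][y:y+160,x:x+190],None,fx=4,fy=4,interpolation=cv2.INTER_CUBIC)[:600,:760]
    ims.append(im)
    def dr(B,p,col):
        q=proj(d,place(B,p)); q=np.int32((q+.5-[x,y])*4); cv2.polylines(im,[q],True,col,1)
    for yaw,col in((.087,(0,255,0)),(.17,(0,0,255))):
        for z in(.078,):
            dr(np.array([[-.12,-.17,z],[-.12,.17,z],[.12,.17,z],[.12,-.17,z]]),(.778,.067,yaw),col)
    for z in (0.,.044):
        dr(np.array([[-.065,-.068,z],[-.065,.068,z],[.065,.068,z],[.065,-.068,z]]),(.525,.191,.517),(255,0,0))
    cv2.imwrite(f"pics/{c}1.png",im)
E
```

```text
(no output)
```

View pics/top1.png

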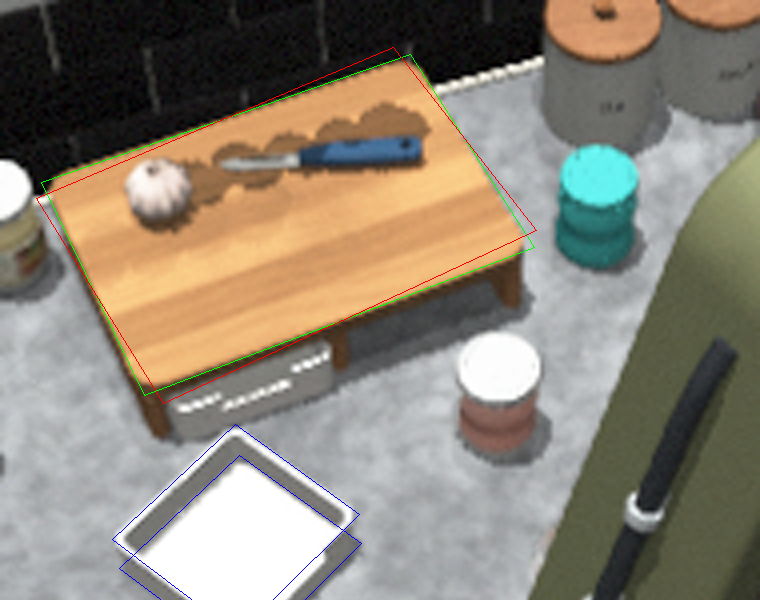

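View pics/side1.png

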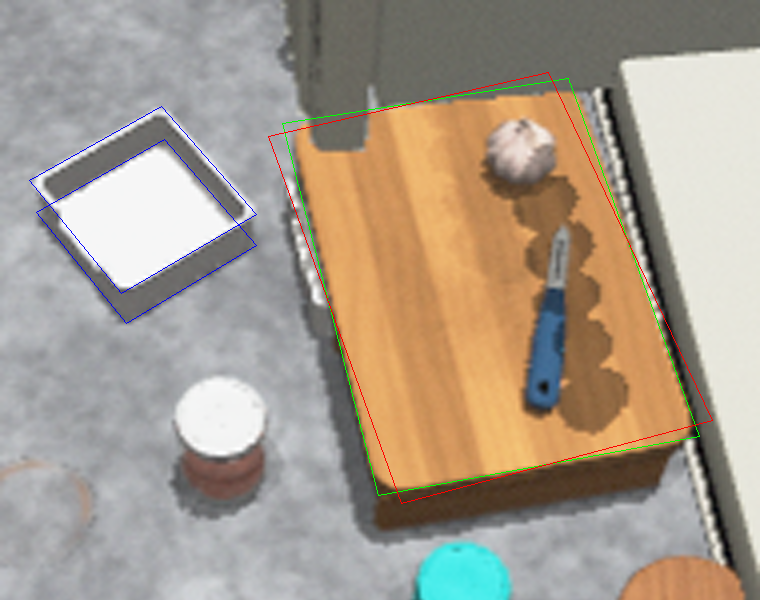

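The tray overlay (blue) fits both views. The stand overlay at yaw ≈0.08 (green) fits well, while 0.17 (red) does not. Next is a small planner that turns stand-frame waypoints into rows.

```bash
cat > plan.py <<'E'
import numpy as np
from station import ctrl
S=np.array([.778,.068,.083])
def w(xs,ys,S=S): c,s=np.cos(S[2]),np.sin(S[2]); return S[0]+c*xs-s*ys, S[1]+s*xs+c*ys
def st(x,y,S=S): c,s=np.cos(S[2]),np.sin(S[2]); return c*(x-S[0])+s*(y-S[1]), -s*(x-S[0])+c*(y-S[1])
def rows(way,start=None):
    """way: (xs,ys,z,yaw rel stand,closure,step mm); stand frame"""
    o=ctrl.get_obs()
    if start is None: start=[*o["ee_pos"],o["eef_rot"][2]]
    x,y,z,a=start; out=[]
    for xs,ys,zz,ra,g,stp in way:
        X,Y=w(xs,ys); A=ra+S[2]; D=np.array([X-x,Y-y,zz-z])*1e3; da=(A-a+np.pi)%(2*np.pi)-np.pi
        n=max(1,int(np.ceil(max(np.linalg.norm(D)/stp,abs(da)/.13))))
        for k in range(n):
            R=np.array([X-x,Y-y,zz-z])*1e3/(n-k); t=round(((A-a+np.pi)%(2*np.pi)-np.pi)/(n-k),2)
            c,s=np.cos(a),np.sin(a)
            T=np.round([c*R[0]+s*R[1],s*R[0]-c*R[1],-R[2]])
            out.append([g,T.astype(int).tolist(),[0,0,-t]])
            x+=(c*T[0]+s*T[1])/1e3; y+=(s*T[0]-c*T[1])/1e3; z-=T[2]/1e3; a+=t
    for i in range(0,len(out),10): print(str(out[i:i+10]).replace(" ","").replace("-0.0]","0]"))
    print("end",np.round([x,y,z,a],4))
E
python3 - <<'E'
from plan import *
H=np.pi/2
print(st(.567,-.042),st(.525,.191))
rows([(-.219,-.012,.2,H,.57,45),(-.219,-.012,.014,H,.57,40),(-.219,-.060,.014,H,.57,16),(-.219,-.206,.014,H,.57,13)])
E
```

```text
(np.float64(-0.21939314849046737), np.float64(-0.09212842338518433)) (np.float64(-0.24193175927157703), np.float64(0.14355146761966497))
[[0.57,[36,-25,0],[0,0,np.float64(-0.08)]],[0.57,[37,-22,0],[0,0,np.float64(-0.08)]],[0.57,[39,-19,0],[0,0,np.float64(-0.09)]],[0.57,[41,-15,0],[0,0,np.float64(-0.08)]],[0.57,[42,-12,0],[0,0,np.float64(-0.09)]],[0.57,[43,-8,1],[0,0,np.float64(-0.08)]],[0.57,[43,-5,0],[0,0,np.float64(-0.09)]],[0.57,[43,-1,1],[0,0,np.float64(-0.08)]],[0.57,[43,2,0],[0,0,np.float64(-0.09)]],[0.57,[43,6,1],[0,0,np.float64(-0.08)]]]
[[0.57,[42,10,0],[0,0,np.float64(-0.09)]],[0.57,[41,14,1],[0,0,np.float64(-0.08)]],[0.57,[40,17,0],[0,0,np.float64(-0.09)]],[0.57,[39,20,1],[0,0,np.float64(-0.08)]],[0.57,[37,24,0],[0,0,np.float64(-0.09)]],[0.57,[0,0,37],[0,0,np.float64(0.0)]],[0.57,[0,0,37],[0,0,np.float64(0.0)]],[0.57,[0,0,37],[0,0,np.float64(0.0)]],[0.57,[0,0,38],[0,0,np.float64(0.0)]],[0.57,[0,0,37],[0,0,np.float64(0.0)]]]
[[0.57,[-12,0,0],[0,0,np.float64(0.0)]],[0.57,[-12,0,0],[0,0,np.float64(0.0)]],[0.57,[-12,0,0],[0,0,np.float64(0.0)]],[0.57,[-12,0,0],[0,0,np.float64(0.0)]],[0.57,[-12,0,0],[0,0,np.float64(0.0)]],[0.57,[-12,0,0],[0,0,np.float64(0.0)]],[0.57,[-12,0,0],[0,0,np.float64(0.0)]],[0.57,[-12,0,0],[0,0,np.float64(0.0)]],[0.57,[-12,0,0],[0,0,np.float64(0.0)]],[0.57,[-12,0,0],[0,0,np.float64(0.0)]]]
[[0.57,[-12,0,0],[0,0,np.float64(0.0)]],[0.57,[-12,0,0],[0,0,np.float64(0.0)]],[0.57,[-13,0,0],[0,0,np.float64(0.0)]],[0.57,[-12,0,0],[0,0,np.float64(0.0)]],[0.57,[-13,0,0],[0,0,np.float64(0.0)]],[0.57,[-12,0,0],[0,0,np.float64(0.0)]]]
end [ 0.5773 -0.1553  0.0145  1.6558]
```

Emit:
carry_out --commands '[[0.57,[36,-25,0],[0,0,-0.08]],[0.57,[37,-22,0],[0,0,-0.08]],[0.57,[39,-19,0],[0,0,-0.09]],[0.57,[41,-15,0],[0,0,-0.08]],[0.57,[42,-12,0],[0,0,-0.09]],[0.57,[43,-8,1],[0,0,-0.08]],[0.57,[43,-5,0],[0,0,-0.09]],[0.57,[43,-1,1],[0,0,-0.08]],[0.57,[43,2,0],[0,0,-0.09]],[0.57,[43,6,1],[0,0,-0.08]]]'

```text
time_s: 2.65
ee_pos: [0.4429, -0.1435, 0.2027]
eef_rot: [3.141, 0.0, 1.229]
force: [0.1, -0.6, 0.2]
grip_width: 0.0403
grip_force: 0.0
```

Emit:
carry_out --commands '[[0.57,[42,10,0],[0,0,-0.09]],[0.57,[41,14,1],[0,0,-0.08]],[0.57,[40,17,0],[0,0,-0.09]],[0.57,[39,20,1],[0,0,-0.08]],[0.57,[37,24,0],[0,0,-0.09]],[0.57,[0,0,0],[0,0,0]]]'

```text
time_s: 3.4
ee_pos: [0.5615, 0.0401, 0.1999]
eef_rot: [-3.141, -0.0, 1.66]
force: [-0.1, -0.2, -0.7]
grip_width: 0.0404
grip_force: 0.0
```

```bash
python3 - <<'E'
from plan import *
from h import *
H=np.pi/2
V=look()
for c in V: print([(np.round(r["at"],3).tolist(),round(r["score"],2)) for r in ctrl.place_of("jar",c)])
o=ctrl.get_obs();print(o["time_s"],o["grip_width"],o["ee_pos"],o["eef_rot"],st(*o["ee_pos"][:2]))
rows([(-.219,-.012,.014,H,.57,40),(-.219,-.060,.014,H,.57,16),(-.219,-.206,.014,H,.57,13)])
E
```

```text
[([0.694, 0.381, -0.001], 0.6)]
[([0.724, -0.193, -0.003], 0.89), ([0.567, -0.04, -0.001], 0.77)]
3.6 0.040499671144993026 [0.56049975 0.03726352 0.20053682] [-3.14155557e+00  1.14138504e-04  1.65440411e+00] (np.float64(-0.21929970335499874), np.float64(-0.01259887126383805))
[[0.57,[0,0,37],[0,0,np.float64(0.0)]],[0.57,[0,0,37],[0,0,np.float64(0.0)]],[0.57,[0,0,38],[0,0,np.float64(0.0)]],[0.57,[0,0,37],[0,0,np.float64(0.0)]],[0.57,[1,0,38],[0,0,np.float64(0.0)]],[0.57,[-12,0,0],[0,0,np.float64(0.0)]],[0.57,[-12,0,0],[0,0,np.float64(0.0)]],[0.57,[-12,0,0],[0,0,np.float64(0.0)]],[0.57,[-12,0,0],[0,0,np.float64(0.0)]],[0.57,[-12,0,0],[0,0,np.float64(0.0)]]]
[[0.57,[-12,0,0],[0,0,np.float64(0.0)]],[0.57,[-12,0,0],[0,0,np.float64(0.0)]],[0.57,[-12,0,0],[0,0,np.float64(0.0)]],[0.57,[-12,0,0],[0,0,np.float64(0.0)]],[0.57,[-12,0,0],[0,0,np.float64(0.0)]],[0.57,[-12,0,0],[0,0,np.float64(0.0)]],[0.57,[-12,0,0],[0,0,np.float64(0.0)]],[0.57,[-13,0,0],[0,0,np.float64(0.0)]],[0.57,[-12,0,0],[0,0,np.float64(0.0)]],[0.57,[-13,0,0],[0,0,np.float64(0.0)]]]
[[0.57,[-12,0,0],[0,0,np.float64(0.0)]]]
end [ 0.5766 -0.1551  0.0135  1.6544]
```

Emit:
carry_out --commands '[[0.57,[0,0,37],[0,0,0]],[0.57,[0,0,37],[0,0,0]],[0.57,[0,0,38],[0,0,0]],[0.57,[0,0,37],[0,0,0]],[0.57,[0,0,37],[0,0,0]],[0.57,[-12,0,0],[0,0,0]],[0.57,[-12,0,0],[0,0,0]],[0.57,[-10,0,0],[0,0,0]],[0.57,[-8,0,0],[0,0,0]],[0.57,[-8,0,0],[0,0,0]]]'

```text
time_s: 4.85
ee_pos: [0.5654, -0.0122, 0.0151]
eef_rot: [3.141, -0.0, 1.656]
force: [-1.1, 3.1, 3.6]
grip_width: 0.0404
grip_force: 2.1
```

Emit:
carry_out --commands '[[0.57,[-10,0,0],[0,0,0]],[0.57,[-10,0,0],[0,0,0]],[0.57,[-12,0,0],[0,0,0]],[0.57,[-12,0,0],[0,0,0]],[0.57,[-12,0,0],[0,0,0]],[0.57,[-12,0,0],[0,0,0]],[0.57,[-12,0,0],[0,0,0]],[0.57,[-12,0,0],[0,0,0]],[0.57,[-12,0,0],[0,0,0]],[0.57,[-12,0,0],[0,0,0]]]'

```text
time_s: 6.1
ee_pos: [0.5749, -0.1282, 0.0144]
eef_rot: [-3.142, -0.0, 1.656]
force: [0.1, 3.9, 2.9]
grip_width: 0.0403
grip_force: 2.4
```

Emit:
carry_out --commands '[[0.57,[-10,0,0],[0,0,0]],[0.57,[-8,0,0],[0,0,0]],[0.57,[-6,0,0],[0,0,0]],[0.57,[-4,0,0],[0,0,0]],[0.57,[0,0,0],[0,0,0]],[0.57,[5,0,0],[0,0,0]],[0.57,[30,0,0],[0,0,0]],[0.57,[0,0,-40],[0,0,0]],[0.57,[0,0,-50],[0,0,0]],[0.57,[0,0,-40],[0,0,0]]]'

```text
time_s: 7.35
ee_pos: [0.5743, -0.12, 0.1463]
eef_rot: [3.141, 0.0, 1.656]
force: [-0.2, -0.3, -0.7]
grip_width: 0.0402
grip_force: 0.0
```

```bash
python3 - <<'E'
from plan import *
from h import *
V=look()
for c in V: 
    for t in("jar","tray","stand"): print(c,t,[(np.round(r["at"],3).tolist(),np.round(st(*r["at"][:2]),3).tolist(),round(r["score"],2)) for r in ctrl.place_of(t,c)])
o=ctrl.get_obs();print(o["time_s"],o["ee_pos"],o["force"],st(*o["ee_pos"][:2]))
E
```

```text
top jar []
top tray [([0.522, 0.193, -0.007], [-0.245, 0.145], 0.74)]
top stand [([0.779, 0.069, 0.002], [0.001, 0.001], 0.69), ([0.522, 0.19, -0.005], [-0.245, 0.143], 0.38)]
side jar [([0.577, -0.192, -0.002], [-0.222, -0.242], 0.77), ([0.724, -0.191, -0.001], [-0.076, -0.254], 0.74)]
side tray [([0.521, 0.19, -0.001], [-0.246, 0.142], 0.8)]
side stand [([0.781, 0.067, -0.002], [0.003, -0.002], 0.61), ([0.669, -0.353, -0.004], [-0.144, -0.411], 0.51)]
7.75 [ 0.57378911 -0.12020066  0.14300917] [-0.43744235 -0.4504533  -0.23432008] (np.float64(-0.21911061959406908), np.float64(-0.17062272279510168))
```

```bash
python3 - <<'E'
from plan import *
H=np.pi/2
th=.435; t=np.array([-.243,.1435]); yt=lambda a:np.array([-np.sin(a),np.cos(a)])
P=lambda z,off,g,s:(*(t+off*yt(th)),z,H+th,g,s)
W=[P(.145,.108,.2,45),P(.014,.108,.2,40),P(.014,.078,.2,16)]
for k in range(8):
    t=t-.010*yt(th-.027); th-=.0544; W.append(P(.014,.076,.2,16))
th=0; print(t)
t[1]=-.079; W.append(P(.014,.076,.2,13))
rows(W)
E
```

```text
[-0.22586291  0.06599196]
[[0.2,[41,-7,0],[0,0,np.float64(-0.04)]],[0.2,[41,-5,0],[0,0,np.float64(-0.04)]],[0.2,[42,-4,0],[0,0,np.float64(-0.04)]],[0.2,[42,-2,0],[0,0,np.float64(-0.04)]],[0.2,[42,0,0],[0,0,np.float64(-0.05)]],[0.2,[42,2,0],[0,0,np.float64(-0.04)]],[0.2,[42,4,0],[0,0,np.float64(-0.05)]],[0.2,[41,6,-1],[0,0,np.float64(-0.04)]],[0.2,[41,7,0],[0,0,np.float64(-0.05)]],[0.2,[40,9,-1],[0,0,np.float64(-0.04)]]]
[[0.2,[0,0,33],[0,0,np.float64(-0.0)]],[0.2,[0,0,33],[0,0,np.float64(-0.0)]],[0.2,[0,0,33],[0,0,np.float64(-0.0)]],[0.2,[0,0,32],[0,0,np.float64(-0.0)]],[0.2,[-15,0,0],[0,0,np.float64(-0.0)]],[0.2,[-15,0,0],[0,0,np.float64(-0.0)]],[0.2,[-12,4,0],[0,0,np.float64(0.05)]],[0.2,[-10,4,0],[0,0,np.float64(0.06)]],[0.2,[-10,4,0],[0,0,np.float64(0.05)]],[0.2,[-10,4,0],[0,0,np.float64(0.05)]]]
[[0.2,[-10,3,0],[0,0,np.float64(0.06)]],[0.2,[-10,4,0],[0,0,np.float64(0.05)]],[0.2,[-10,4,0],[0,0,np.float64(0.06)]],[0.2,[-10,4,0],[0,0,np.float64(0.05)]],[0.2,[-12,0,0],[0,0,np.float64(0.0)]],[0.2,[-12,0,0],[0,0,np.float64(0.0)]],[0.2,[-12,0,0],[0,0,np.float64(0.0)]],[0.2,[-12,0,0],[0,0,np.float64(0.0)]],[0.2,[-12,0,0],[0,0,np.float64(0.0)]],[0.2,[-12,0,0],[0,0,np.float64(0.0)]]]
[[0.2,[-12,0,0],[0,0,np.float64(0.0)]],[0.2,[-12,0,0],[0,0,np.float64(0.0)]],[0.2,[-12,0,0],[0,0,np.float64(0.0)]],[0.2,[-12,0,0],[0,0,np.float64(0.0)]],[0.2,[-13,0,0],[0,0,np.float64(0.0)]],[0.2,[-12,0,0],[0,0,np.float64(0.0)]]]
end [0.5535 0.0467 0.014  1.6559]
```

Emit:
carry_out --commands '[[0.2,[41,-7,0],[0,0,-0.04]],[0.2,[41,-5,0],[0,0,-0.04]],[0.2,[42,-4,0],[0,0,-0.04]],[0.2,[42,-2,0],[0,0,-0.04]],[0.2,[42,0,0],[0,0,-0.05]],[0.2,[42,2,0],[0,0,-0.04]],[0.2,[42,4,0],[0,0,-0.05]],[0.2,[41,6,-1],[0,0,-0.04]],[0.2,[41,7,0],[0,0,-0.05]],[0.2,[40,9,-1],[0,0,-0.04]]]'

```text
time_s: 9.0
ee_pos: [0.4705, 0.2852, 0.1456]
eef_rot: [-3.14, -0.0, 2.087]
force: [0.3, 0.3, 0.4]
grip_width: 0.0754
grip_force: 0.0
```

Emit:
carry_out --commands '[[0.2,[0,0,33],[0,0,0]],[0.2,[0,0,33],[0,0,0]],[0.2,[0,0,33],[0,0,0]],[0.2,[0,0,32],[0,0,0]],[0.2,[-15,0,0],[0,0,0]],[0.2,[-15,0,0],[0,0,0]],[0.2,[-12,4,0],[0,0,0.05]],[0.2,[-10,4,0],[0,0,0.06]],[0.2,[-10,4,0],[0,0,0.05]],[0.2,[-10,4,0],[0,0,0.05]]]'

```text
time_s: 10.25
ee_pos: [0.5193, 0.2264, 0.0162]
eef_rot: [3.14, -0.0, 1.872]
force: [-1.9, 3.7, 2.0]
grip_width: 0.0751
grip_force: 2.0
```

Emit:
carry_out --commands '[[0.2,[-10,3,0],[0,0,0.06]],[0.2,[-10,4,0],[0,0,0.05]],[0.2,[-10,4,0],[0,0,0.06]],[0.2,[-10,4,0],[0,0,0.05]],[0.2,[-12,0,0],[0,0,0]],[0.2,[-12,0,0],[0,0,0]],[0.2,[-12,0,0],[0,0,0]],[0.2,[-12,0,0],[0,0,0]]]'

```text
time_s: 11.25
ee_pos: [0.5457, 0.1423, 0.0154]
eef_rot: [-3.141, 0.0, 1.656]
force: [-0.7, 4.7, 1.8]
grip_width: 0.0752
grip_force: 1.8
```

```bash
python3 - <<'E'
from plan import *
from h import *
V=look()
o=ctrl.get_obs();print(o["time_s"],o["ee_pos"],o["eef_rot"],o["force"],o["grip_width"],st(*o["ee_pos"][:2]))
for c in V: 
    r=ctrl.place_of("tray",c)
    print(c,[(np.round(st(*q["at"][:2]),3).tolist(),round(q["score"],2)) for q in r])
ims=[cv2.resize(V[c]["img"][y:y+150,x:x+200],None,fx=2,fy=4/2) for c,x,y in(("top",160,150),("side",200,80))]
cv2.imwrite("pics/mid.png",np.hstack(ims))
E
```

```text
11.35 [0.54567135 0.14162978 0.01525132] [-3.14094261e+00  6.22951986e-04  1.65480529e+00] [-0.037919   -0.8144955  -0.85487621] 0.07532289841937694 (np.float64(-0.2254245924923753), np.float64(0.09263745401496463))
top []
side [([-0.224, 0.014], 0.95)]
```

View pics/mid.png

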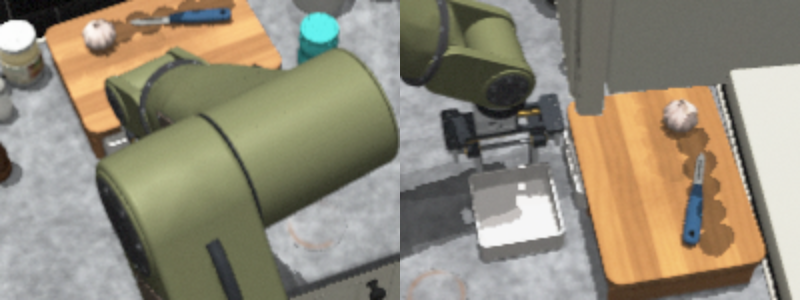

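In the side view (right half) the tray sits flush against both fingers, square to the board, with the notch facing the robot. I'll keep pushing to the right.

Emit:
carry_out --commands '[[0.2,[-11,0,0],[0,0,0]],[0.2,[-12,0,0],[0,0,0]],[0.2,[-12,0,0],[0,0,0]],[0.2,[-12,0,0],[0,0,0]],[0.2,[-12,0,0],[0,0,0]],[0.2,[-12,0,0],[0,0,0]],[0.2,[-12,0,0],[0,0,0]],[0.2,[-7,0,0],[0,0,0]],[0.2,[-4,0,0],[0,0,0]],[0.2,[0,0,0],[0,0,0]]]'

```text
time_s: 12.7
ee_pos: [0.5539, 0.0493, 0.0156]
eef_rot: [3.141, 0.0, 1.656]
force: [0.5, -0.1, 0.1]
grip_width: 0.0749
grip_force: 0.0
```

```bash
python3 - <<'E'
from plan import *
from h import *
V=look()
o=ctrl.get_obs();print(o["time_s"],o["ee_pos"],o["eef_rot"],st(*o["ee_pos"][:2]))
d=V["side"]
print([(np.round(st(*q["at"][:2]),3).tolist(),round(q["score"],2)) for q in ctrl.place_of("tray","side")])
x,y=210,100
im=cv2.resize(d["img"][y:y+150,x:x+190],None,fx=4,fy=4,interpolation=cv2.INTER_CUBIC)
def dr(Q,col): cv2.polylines(im,[np.int32((proj(d,Q)+.5-[x,y])*4)],True,col,1)
# stand front edge top, several hypotheses; right end; bay axis on worktop
for S_,col in((S,(0,255,0)),([.778,.068,.07],(0,0,255))):
    f=lambda a,b,z:[*w(a,b,S_),z]
    dr([f(-.12,-.17,.078),f(-.12,.17,.078),f(.12,.17,.078),f(.12,-.17,.078)],col)
cv2.imwrite("pics/side2.png",im)
E
```

```text
12.8 [0.55380287 0.04957312 0.01555315] [3.14139875e+00 1.63987961e-04 1.65599352e+00] (np.float64(-0.22495300319622413), np.float64(0.00022355742198049144))
[([-0.226, -0.078], 0.95)]
```

View pics/side2.png

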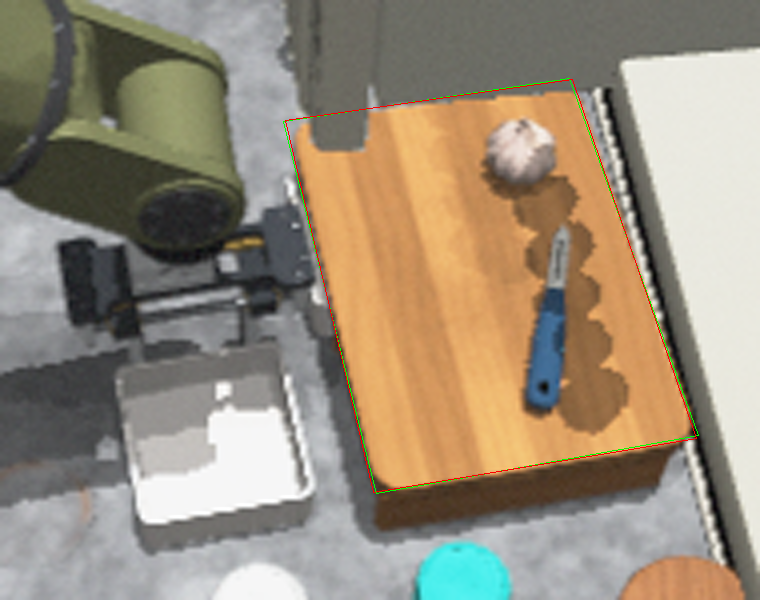

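The tray is square in front of the right bay at stand (-0.225, -0.078), and the white jar lid shows at (260,590). Now I fit the board pose more tightly by colour in the first pictures.

```bash
python3 - <<'E'
from h import *
V=look(); vs=[]; vis=[]
for c in V:
    im=cv2.imread(f"pics/{c}0.png"); h=cv2.cvtColor(im,cv2.COLOR_BGR2HSV)
    m=((h[...,0]>5)&(h[...,0]<22)&(h[...,1]>90)&(h[...,2]>135)).astype(np.uint8)
    n,l,s,ce=cv2.connectedComponentsWithStats(m)
    i=1+np.argmax(s[1:,4]); cnt=max(cv2.findContours((l==i).astype(np.uint8),0,1)[0],key=cv2.contourArea)
    R=np.zeros((420,560),np.uint8); cv2.fillConvexPoly(R,cv2.convexHull(cnt),1)
    R=R.astype(float); W=np.ones_like(R)
    if c=="side": W[:140,:306]=0
    vs.append((V[c],R,W,im))
for nm,S_ in(("top",vs[:1]),("side",vs[1:]),("both",vs)):
  for r in(.010,.018):
    B=rbox(.24,.34,.076,.078,r)
    f=lambda p:sum(np.abs((mask(d,B,p)-R)*W).sum()/R.sum() for d,R,W,_ in S_)
    s=np.array([.778,.068,.08]); SS=np.vstack([s,s+[.01,0,0],s+[0,.01,0],s+[0,0,.05]])
    q=minimize(f,s,method="Nelder-Mead",options=dict(initial_simplex=SS,xatol=1e-4,fatol=1e-4))
    print(nm,r,np.round(q.x,4),round(q.fun,3))
# tray now, in side, arm partly in front
fit_thing("tray",TRAY,[.56,-.03,[.083]],{"side":V["side"]})
E
```

```text
top 0.01 [0.7786 0.0683 0.0684] 0.02
top 0.018 [0.7786 0.0683 0.0684] 0.017
side 0.01 [0.7804 0.0652 0.0676] 0.02
side 0.018 [0.78   0.0655 0.0677] 0.018
both 0.01 [0.7795 0.0673 0.068 ] 0.047
both 0.018 [0.7793 0.0671 0.0684] 0.042
tray side [ 0.5599 -0.028   0.1007] 0.029
```

```bash
sed -i 's/^S=.*/S=np.array([.7793,.067,.068])/' plan.py; python3 - <<'E'
from plan import *
H=np.pi/2
o=ctrl.get_obs(); a,b=st(*o["ee_pos"][:2]); print(a,b)
rows([(a,b+.03,.0155,H+.017,.2,30),(a-.01,b+.03,.11,H,.15,45),(-.34,-.079,.11,0,.15,45),(-.34,-.079,.014,0,.15,40),(-.31,-.079,.014,0,.15,15),(-.20,-.079,.014,0,.15,12)])
E
```

```text
-0.2262130649894574 -0.0019951923953236868
[[0.2,[15,0,0],[0,0,np.float64(0.0)]],[0.2,[15,1,0],[0,0,np.float64(0.0)]],[0.15,[0,-3,-32],[0,0,np.float64(0.01)]],[0.15,[0,-4,-31],[0,0,np.float64(0.0)]],[0.15,[0,-3,-32],[0,0,np.float64(0.01)]],[0.15,[-8,-8,0],[0,0,np.float64(0.12)]],[0.15,[-9,-7,0],[0,0,np.float64(0.12)]],[0.15,[-10,-6,0],[0,0,np.float64(0.12)]],[0.15,[-11,-5,0],[0,0,np.float64(0.12)]],[0.15,[-11,-3,0],[0,0,np.float64(0.12)]]]
[[0.15,[-11,-2,0],[0,0,np.float64(0.12)]],[0.15,[-11,-1,0],[0,0,np.float64(0.12)]],[0.15,[-12,1,0],[0,0,np.float64(0.12)]],[0.15,[-11,2,0],[0,0,np.float64(0.12)]],[0.15,[-11,4,0],[0,0,np.float64(0.12)]],[0.15,[-10,5,0],[0,0,np.float64(0.12)]],[0.15,[-10,6,0],[0,0,np.float64(0.12)]],[0.15,[-9,7,0],[0,0,np.float64(0.13)]],[0.15,[0,0,32],[0,0,np.float64(-0.0)]],[0.15,[0,0,32],[0,0,np.float64(-0.0)]]]
[[0.15,[0,0,32],[0,0,np.float64(-0.0)]],[0.15,[10,0,0],[0,0,np.float64(-0.0)]],[0.15,[10,0,0],[0,0,np.float64(-0.0)]],[0.15,[10,0,0],[0,0,np.float64(-0.0)]],[0.15,[11,0,0],[0,0,np.float64(-0.0)]],[0.15,[11,0,0],[0,0,np.float64(-0.0)]],[0.15,[11,0,0],[0,0,np.float64(-0.0)]],[0.15,[11,0,0],[0,0,np.float64(-0.0)]],[0.15,[11,0,0],[0,0,np.float64(-0.0)]],[0.15,[11,0,0],[0,0,np.float64(-0.0)]]]
[[0.15,[11,0,0],[0,0,np.float64(-0.0)]],[0.15,[11,0,0],[0,0,np.float64(-0.0)]],[0.15,[11,0,0],[0,0,np.float64(-0.0)]],[0.15,[11,0,0],[0,0,np.float64(-0.0)]]]
end [ 0.5851 -0.0254  0.0145  0.0661]
```

Emit:
carry_out --commands '[[0.2,[15,0,0],[0,0,0]],[0.2,[15,1,0],[0,0,0]],[0.15,[0,-3,-32],[0,0,0.01]],[0.15,[0,-4,-31],[0,0,0]],[0.15,[0,-3,-32],[0,0,0.01]],[0.15,[-8,-8,0],[0,0,0.12]],[0.15,[-9,-7,0],[0,0,0.12]],[0.15,[-10,-6,0],[0,0,0.12]],[0.15,[-11,-5,0],[0,0,0.12]],[0.15,[-11,-3,0],[0,0,0.12]]]'

```text
time_s: 14.25
ee_pos: [0.5042, 0.0356, 0.1105]
eef_rot: [3.142, -0.0, 1.033]
force: [-0.6, -0.4, 0.8]
grip_width: 0.0798
grip_force: 0.0
```

Emit:
carry_out --commands '[[0.15,[-11,-2,0],[0,0,0.12]],[0.15,[-11,-1,0],[0,0,0.12]],[0.15,[-12,1,0],[0,0,0.12]],[0.15,[-11,2,0],[0,0,0.12]],[0.15,[-11,4,0],[0,0,0.12]],[0.15,[-10,5,0],[0,0,0.12]],[0.15,[-10,6,0],[0,0,0.12]],[0.15,[-9,7,0],[0,0,0.13]],[0.15,[0,0,0],[0,0,0]]]'

```text
time_s: 15.38
ee_pos: [0.4453, -0.0344, 0.1106]
eef_rot: [3.142, -0.0, 0.067]
force: [0.1, 0.1, -0.3]
grip_width: 0.0796
grip_force: 0.0
```

```bash
python3 - <<'E'
from plan import *
from h import *
V=look()
o=ctrl.get_obs();print(o["time_s"],o["ee_pos"],o["eef_rot"],st(*o["ee_pos"][:2]),o["grip_width"])
for c in V: print(c,[(np.round(st(*q["at"][:2]),3).tolist(),round(q["score"],2)) for q in ctrl.place_of("tray",c)])
r=fit_thing("tray",TRAY,[.56,-.03,[.083]],{"side":V["side"]})
for v in r.values(): print(st(*v[0][:2]),v[0][2]-S[2])
rows([(-.34,-.079,.014,0,.15,40),(-.31,-.079,.014,0,.15,15),(-.21,-.079,.014,0,.15,12)])
E
```

```text
15.475 [ 0.4456492  -0.03419352  0.11058356] [-3.14158914e+00 -3.57625938e-04  6.92113008e-02] (np.float64(-0.339755557311691), np.float64(-0.07828887713341151)) 0.07987494305244817
top []
side [([-0.227, -0.084], 0.96)]
tray side [ 0.5605 -0.0271  0.0844] 0.038
(np.float64(-0.22470941946264555), np.float64(-0.07902655100449318)) 0.01635528124325286
[[0.15,[0,0,32],[0,0,np.float64(-0.0)]],[0.15,[0,0,32],[0,0,np.float64(-0.0)]],[0.15,[0,1,32],[0,0,np.float64(-0.0)]],[0.15,[15,0,0],[0,0,np.float64(-0.0)]],[0.15,[15,0,0],[0,0,np.float64(-0.0)]],[0.15,[11,0,0],[0,0,np.float64(-0.0)]],[0.15,[11,0,0],[0,0,np.float64(-0.0)]],[0.15,[11,0,0],[0,0,np.float64(-0.0)]],[0.15,[11,0,0],[0,0,np.float64(-0.0)]],[0.15,[11,0,0],[0,0,np.float64(-0.0)]]]
[[0.15,[11,0,0],[0,0,np.float64(-0.0)]],[0.15,[11,0,0],[0,0,np.float64(-0.0)]],[0.15,[11,0,0],[0,0,np.float64(-0.0)]],[0.15,[12,0,0],[0,0,np.float64(-0.0)]]]
end [ 0.5753 -0.0265  0.0144  0.068 ]
```

Emit:
carry_out --commands '[[0.15,[0,0,32],[0,0,0]],[0.15,[0,0,32],[0,0,0]],[0.15,[0,1,32],[0,0,0]],[0.15,[15,0,0],[0,0,0]],[0.15,[15,0,0],[0,0,0]],[0.15,[11,0,0],[0,0,0]],[0.15,[11,0,0],[0,0,0]],[0.15,[11,0,0],[0,0,0]],[0.15,[9,0,0],[0,0,0]],[0.15,[0,0,0],[0,0,0]]]'

```text
time_s: 16.88
ee_pos: [0.5179, -0.0311, 0.0145]
eef_rot: [3.141, -0.001, 0.066]
force: [-0.7, 0.5, -0.6]
grip_width: 0.0803
grip_force: 0.0
```

```bash
python3 - <<'E'
from plan import *
from h import *
V=look()
o=ctrl.get_obs();print(o["time_s"],o["ee_pos"],o["eef_rot"],st(*o["ee_pos"][:2]),o["grip_width"])
for c in V: print(c,[(np.round(st(*q["at"][:2]),3).tolist(),round(q["score"],2)) for q in ctrl.place_of("tray",c)])
r=fit_thing("tray",TRAY,[.59,-.03,[.07]],{"side":V["side"]})
for v in r.values(): print(st(*v[0][:2]),v[0][2]-S[2])
d=V["side"];x,y=210,100
im=cv2.resize(d["img"][y:y+150,x:x+190],None,fx=4,fy=4,interpolation=cv2.INTER_CUBIC)
def dr(Q,col): cv2.polylines(im,[np.int32((proj(d,Q)+.5-[x,y])*4)],True,col,1)
f=lambda a,b,z:[*w(a,b),z]
dr([f(-.12,-.17,.078),f(-.12,.17,.078),f(.12,.17,.078),f(.12,-.17,.078)],(0,255,0))
for s in(-.068,.068): dr([f(-.27,-.079+s,.044),f(-.12,-.079+s,.044)],(0,0,255))
cv2.imwrite("pics/side3.png",im)
E
```

```text
16.975 [ 0.51726974 -0.03109424  0.01447947] [ 3.14157026e+00 -3.34846126e-04  6.58392507e-02] (np.float64(-0.2680899528718134), np.float64(-0.08006320177556236)) 0.07989187004304943
top []
side [([-0.197, -0.081], 0.55)]
tray side [ 0.5935 -0.0272  0.0538] 0.173
(np.float64(-0.19174548822708165), np.float64(-0.0813789662881305)) -0.014193767404771886
```

View pics/side3.png

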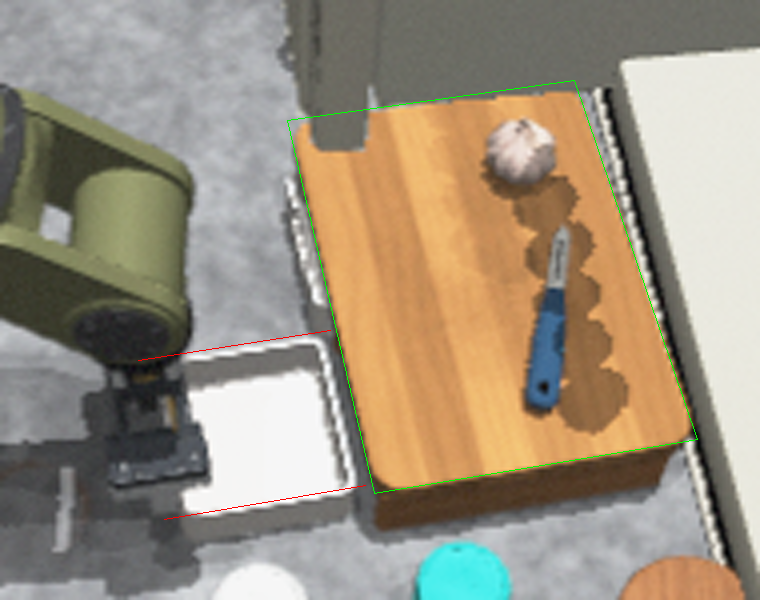

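The tray lies between the red bay guide lines to within about 1–2 mm, parallel to the board, and the jar lid (260,590) is clear. I'll enter slowly and watch the force.

Emit:
carry_out --commands '[[0.15,[8,0,0],[0,0,0]],[0.15,[8,0,0],[0,0,0]],[0.15,[8,0,0],[0,0,0]],[0.15,[8,0,0],[0,0,0]],[0.15,[8,0,0],[0,0,0]]]'

```text
time_s: 17.75
ee_pos: [0.5577, -0.0284, 0.0145]
eef_rot: [3.142, 0.0, 0.066]
force: [-3.7, -1.0, 2.2]
grip_width: 0.08
grip_force: 1.9
```

Emit:
carry_out --commands '[[0.15,[8,0,0],[0,0,0]],[0.15,[8,0,0],[0,0,0]],[0.15,[8,0,0],[0,0,0]]]'

```text
time_s: 18.12
ee_pos: [0.5816, -0.0268, 0.0144]
eef_rot: [-3.142, 0.0, 0.066]
force: [-4.6, 0.3, 1.9]
grip_width: 0.0802
grip_force: 2.2
```

Emit:
carry_out --commands '[[0.15,[8,0,0],[0,0,0]],[0.15,[8,0,0],[0,0,0]],[0.15,[8,0,0],[0,0,0]],[0.15,[8,0,0],[0,0,0]]]'

```text
time_s: 18.62
ee_pos: [0.6135, -0.0246, 0.0144]
eef_rot: [-3.141, 0.0, 0.066]
force: [-4.6, 0.6, 3.2]
grip_width: 0.0797
grip_force: 2.6
```

Emit:
carry_out --commands '[[0.15,[8,0,0],[0,0,0]],[0.15,[8,0,0],[0,0,0]],[0.15,[6,0,0],[0,0,0]]]'

```text
time_s: 19.0
ee_pos: [0.6354, -0.0231, 0.0144]
eef_rot: [-3.141, 0.0, 0.066]
force: [-4.9, 1.3, 3.8]
grip_width: 0.0797
grip_force: 2.5
```

Emit:
carry_out --commands '[[0.15,[4,0,0],[0,0,0]],[0.15,[3,0,0],[0,0,0]],[0.15,[2,0,0],[0,0,0]]]'

```text
time_s: 19.38
ee_pos: [0.6441, -0.0226, 0.0144]
eef_rot: [-3.141, 0.0, 0.066]
force: [-4.6, 1.7, 2.8]
grip_width: 0.0803
grip_force: 2.6
```

Emit:
carry_out --commands '[[0.15,[2,0,0],[0,0,0]],[0.15,[2,0,0],[0,0,0]]]'

```text
time_s: 19.62
ee_pos: [0.648, -0.0223, 0.0144]
eef_rot: [-3.141, 0.0, 0.066]
force: [-5.3, 2.5, 3.7]
grip_width: 0.0796
grip_force: 2.5
```

Emit:
carry_out --commands '[[0.15,[1,0,0],[0,0,0]],[0.15,[1,0,0],[0,0,0]]]'

```text
time_s: 19.88
ee_pos: [0.6488, -0.0223, 0.0144]
eef_rot: [-3.141, 0.003, 0.066]
force: [-19.2, 0.6, 11.9]
grip_width: 0.0799
grip_force: 9.8
```

The force rose to 19 N right at the expected home position, so the tray is against the stop. I'll hold, back off, then check.

Emit:
carry_out --commands '[[0.15,[0,0,0],[0,0,0]],[0.15,[0,0,0],[0,0,0]],[0.15,[-4,0,0],[0,0,0]],[0.15,[-20,0,0],[0,0,0]],[0.15,[-40,0,0],[0,0,0]],[0.15,[-40,0,-20],[0,0,0]],[0.15,[-30,0,-40],[0,0,0]],[0.15,[0,0,-40],[0,0,0]],[0.15,[0,0,-20],[0,0,0]],[0.15,[0,0,0],[0,0,0]]]'

```text
time_s: 21.12
ee_pos: [0.5172, -0.0314, 0.1357]
eef_rot: [3.141, -0.004, 0.066]
force: [0.2, -0.5, -0.7]
grip_width: 0.0799
grip_force: 0.0
```

```bash
python3 - <<'E'
from plan import *
from h import *
V=look()
o=ctrl.get_obs();print(o["time_s"],o["ee_pos"],o["force"])
for c in V:
  for t in("tray","jar","lemon","mug"): print(c,t,[(np.round(st(*q["at"][:2]),3).tolist(),np.round(q["at"],3).tolist(),round(q["score"],2)) for q in ctrl.place_of(t,c)])
ims=[cv2.resize(V[c]["img"][y:y+190,x:x+200],None,fx=2,fy=2,interpolation=cv2.INTER_CUBIC) for c,x,y in(("top",160,120),("side",200,100))]
cv2.imwrite("pics/end.png",np.hstack(ims))
E
```

```text
21.225 [ 0.51612387 -0.03117255  0.1335874 ] [ 0.1150202   0.51223854 -1.08303969]
top tray [([-0.064, -0.082], [0.721, -0.019, -0.005], 0.73)]
top jar []
top lemon [([-0.135, -0.416], [0.672, -0.357, -0.001], 0.57)]
top mug [([-0.283, -0.493], [0.53, -0.444, -0.002], 0.57)]
side tray [([-0.287, -0.496], [0.526, -0.447, 0.002], 0.66)]
side jar [([-0.076, -0.251], [0.72, -0.188, -0.002], 0.92), ([-0.213, -0.245], [0.583, -0.192, 0.002], 0.83)]
side lemon [([-0.14, -0.414], [0.668, -0.355, -0.0], 0.68)]
side mug [([-0.288, -0.498], [0.526, -0.449, -0.0], 0.92)]
```

View pics/end.png

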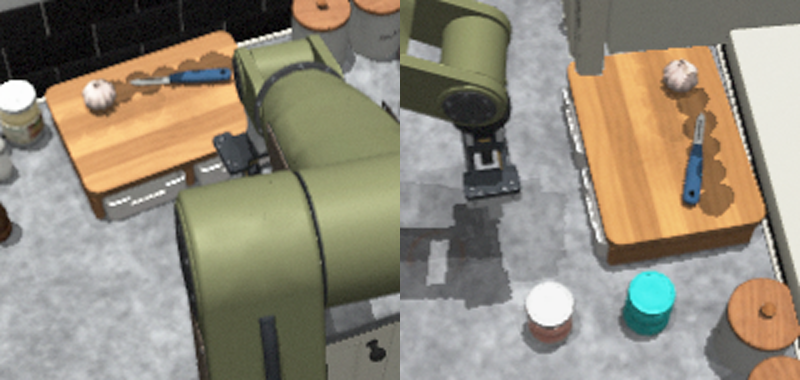

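The two tray fronts stand level under the board (side view, ~575,130 and ~597,215). The tray was found at stand (-0.064, -0.08), and the jar is upright past the board's right end at (550,310).

```bash
python3 -c "
from station import ctrl
print(ctrl.hand_in())"
```

```text
the job is handed in; nothing more can be done
None
```

I pushed the jar about 7 cm past the board's right-hand end, then pushed the tray against the stop in the right bay, front level with the left tray's; the job is handed in after about 21 of the 72 s, no verdict was returned.

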